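# Set the slab roller's thickness wheel

### The job

Set the slab thickness on the green table-top slab roller: with a fingertip, flick its lobed thumbwheel forward (its top edge moving away from you) click by click, until the yellow lobe rests at the white pointer marks for a moment, then flick it one more click so that the red lobe stops there, without going on past it. Push the lobes gently, do not grip the wheel, and leave the pots, jar, tile and tools where they are.

Things in the scene. Friction and masses are not known exactly. Their poses are not given: they have to be found in the camera images.
- slab_roller: green slab roller clamped to the table: wooden bed 320 x 350 mm, top at 45 mm; steel roller and tie bar (top at 150 mm) across it; right cheek 155 mm high with crank; on the left a slotted wheel housing 144 mm (x) by 54 mm (y), 150 mm high. Origin: centre of underside; x is the forward flicking direction (away from the robot at yaw 0), y along the roller to the left
- wheel_center (a point): fixed centre of the thumbwheel on its axle, 130 mm above the table; axes as the machine's (axle along y). The wheel has 8 lobes 45 degrees apart, tips 52 mm from the axle, hub radius 34 mm; each lobe is 30 mm wide along y, with a round end 10 mm across. One is red, one yellow, six black. Only the part over 20 mm above the axle stands out of the housing
- wheel_top (a point): fixed point at the wheel's very top, 182 mm above the table: the tip of the lobe that stands at the pointer; axes as the machine's. White pointer marks lie level with it along x on the slot's rims, 153 mm high. That lobe yields to about 3 N along x
- flick_start (a point): fixed free point 22 mm behind (-x) and 10 mm below wheel_top, axes as the machine's. At rest the next lobe behind reaches only 38 mm above the axle, so a fingertip lowered to here meets nothing; pushed level 48 mm along +x it carries the top lobe on and slips off it as the wheel snaps one click ahead, with the next lobe now at the top
- thumbwheel (a joint): wheel angle (rad), -3.6 to 2.0, growing as the top edge moves forward. 0: red lobe at the pointer; -0.785: yellow lobe there, one click before. Each click is 0.785; it starts two to four clicks short (-3.14 to -1.57, settling in the first half second). A sprung detent holds a lobe at the top; moved past half a click (0.39) it snaps on to the next
- grey_bowl: loose white-grey glazed bowl, 110 mm across, 55 mm tall; origin at the centre of its underside; bystander
- blue_bowl: loose blue glazed bowl, 116 mm across, 55 mm tall; origin at the centre of its underside; bystander
- glaze_jar: loose terracotta-coloured glaze jar with black cap, 68 mm across, 85 mm tall; origin at the centre of its underside; bystander
- wood_tool: loose wooden spatula-like modelling tool, 180 mm long, lying on the table; bystander
- tumbler: loose open terracotta tumbler, 68 mm across, 85 mm tall, standing on the machine's bed beyond the roller; origin at the centre of its underside; bystander
- tile: loose flat terracotta tile, 60 x 90 x 9 mm, lying on the machine's bed on the near side of the roller; bystander

How it is judged:
By the outcome, as a careful person would: the job done as asked, in the order asked, and still so for the second after the job is handed in, with the robot touching nothing.
It also fails if it takes over 51 s, if anything falls off the work surface, if the arm or the gripper's body presses on something with over 40 N, if the wrist force passes 120 N, or if a joint passes its speed limit or range.

### The arm

A 6-joint arm with a two-finger parallel gripper is mounted at the origin on the work surface. World frame = base frame: x ahead of the robot, y to its left, z up, the work surface at z = 0. Lengths are in m, angles in degrees, forces in N, time in s.
With the tool pointing down it reaches from about 0.325 to 1 m from the base axis. Payload 5.1 kg.
Tool frame: the origin (TCP) lies midway between the tips of the shut fingers; the grasp point (between the pads) lies robot.grasp_offset behind it (robot.grasp_offset is the distance from the TCP to the grasp point, in m); z points along the fingers, y is the line along which they close (so a half turn about z gives the same grasp; the last joint's range is limited). The gripper opens to 85 mm and grips with 20 to 120 N. Pads are 22 mm wide; open, the fingers measure 114 mm over their backs; the gripper's body (76 mm by 85 mm) begins 54 mm behind the grasp point. The pads swing forward as they close: fully open they stand 13 mm farther back than shut.
Start: joints at [-69.993, 7.093, 94.555, -0, 78.352, -4.733], TCP at [0.272, -0.59, 0.231] pointing down, gripper open.
Joint ranges: [-149.61, 149.61], [-58.7, 133.49], [1.44, 155.28], [-77.14, 257.14], [18.33, 153.61], [-166.67, 166.67]. Speed limits (degrees/s): [147.25, 147.25, 180, 180, 180, 180].

### API

Orientations are given as a 3x3 rotation matrix whose columns are the frame's x, y, z axes.
In Python, from plant import robot gives the robot as it stands.
- The arm moves only by the tool step_arm, never from a script. Its argument "motion" is a list of rows, each a list of 7 numbers: the shift along the tool's x, y, z in mm, then the turn, a rotation vector about the tool's x, y, z in degrees, then the finger opening in mm, from 0 to 85.4. In form: [[x, y, z, rx, ry, rz, hand], ...]. A call has exactly 8 rows; each row shifts and turns the commanded pose from where the row before left it, along the tool's axes as they then stand; what a row does not reach is not made up. A row lasts 1/10 s, in which the tool goes at most 50 mm and 8.59 degrees, less where a joint would pass 70% of its speed; a pose out of reach is approached as far as the arm can. A call with a gripper value outside its range is refused whole. The fingers move at their own pace and stop on an object; "grip_force" is the grip in N (left out, the last holds). Time passes only in rows, so rows that do not move let the fingers close, or fill a call up. It gives the time, the measured TCP pose, the force, the opening and the grip force at its end, in the units of the state.
- robot.observe(): the state, without advancing time (a new reading comes with each control period).
- robot.grab_frame(name): name is "scene" or "top"; returns a dict with "pixels" (384x512x3 uint8, red, green, blue), "fov_y" (degrees; the focal length in pixels is half the picture's height over the tangent of half this angle, whatever the lens; pixels are square), "cx", "cy" (the principal point, pixels), "k1" (the pictures are not rectified: a ray, as slopes to the right and down, at radius r is drawn at 1 + k1 r^2 times it, then the intrinsics apply), "pose" (4x4, takes a point from camera to world coordinates). Camera axes: x right, y down, z forward; pixel columns grow to the right and rows downward; lengths in m; the calibration is good to about 2 mm. A picture is of the moment at which its call begins. There is no depth.
- robot.job_done(): hands the job in; it is judged then, once.
The state is a dict: "clock": time; "joints": joint angles; "qd": joint speeds; "tau": joint torques, N m; "tool_pos": TCP position; "orientation": TCP orientation; "contact_force": force on the tool from outside, world axes, zero at the start; "moment": the same for the moment, N m; "opening": opening from 0.0 (shut) to 1.0 (fully open); "grip_force": force on a finger pad.
Only numpy, scipy, OpenCV 4.12 (cv2) and the standard library are available. Lean on these libraries where they do the work, as an engineer would, in place of code of your own. Each camera call takes 0.05 s, during which the arm holds its last target. There are 200 camera calls.

## Working session

There is one attempt and no reset: what is moved stays moved. The work goes in short steps, Python scripts to look and compute and a tool call to move; the robot and the scene stay as the last step left them, time stands still between calls to the robot, and variables do not carry over. Pictures are saved under pics/ and viewed, at most 10 in all, crops included, and the job is handed in when it is done.

Besides the shell and the picture viewer there is one more tool, called after "Call:" as name(argument=value, ...) on one line, values as JSON. step_arm: Moves the arm, as the interface text tells. Its arguments: {"type":"object","properties":{"motion":{"type":"array","items":{"type":"array","items":{"type":"number"}}},"grip_force":{"type":"number"}},"required":["motion"]}

```bash
mkdir -p pics; cat > h.py <<'E'
import numpy as np, cv2
from plant import robot
def K(f):
    h,w=f["pixels"].shape[:2]; fl=h/2/np.tan(np.radians(f["fov_y"])/2); return fl,f["cx"],f["cy"]
def ray(f,u,v):
    fl,cx,cy=K(f); d=np.array([(u-cx)/fl,(v-cy)/fl]); s=d.copy()
    for _ in range(20): s=d/(1+f["k1"]*(s@s))
    P=np.array(f["pose"]); return P[:3,3],P[:3,:3]@np.array([s[0],s[1],1])
def onz(f,u,v,z):
    o,d=ray(f,u,v); return o+d*(z-o[2])/d[2]
def proj(f,p):
    P=np.array(f["pose"]); c=P[:3,:3].T@(np.array(p)-P[:3,3]); s=c[:2]/c[2]; s=s*(1+f["k1"]*(s@s)); fl,cx,cy=K(f); return s[0]*fl+cx,s[1]*fl+cy
def snap(name,tag):
    f=robot.grab_frame(name); cv2.imwrite(f"pics/{tag}.png",f["pixels"][:,:,::-1]); np.save(f"{tag}.npy",f,allow_pickle=True); return f
def load(tag): return np.load(f"{tag}.npy",allow_pickle=True).item()
E
python3 - <<'E'
from h import *
for n in("scene","top"):
    f=snap(n,n+"0"); print(n,f["fov_y"],f["cx"],f["cy"],f["k1"],np.round(f["pose"],3).tolist())
a,b=[cv2.imread(f"pics/{n}0.png") for n in("scene","top")]
s=robot.observe(); print(s["clock"],s["tool_pos"],s["orientation"],s["contact_force"],robot.grasp_offset)
E
```

```text
scene 54.73886642676158 258.1960450163119 188.30652983277815 -0.0816963133842092 [[-0.489, 0.675, -0.553, 1.191], [0.872, 0.38, -0.309, 0.455], [0.002, -0.633, -0.774, 1.016], [0.0, 0.0, 0.0, 1.0]]
top 49.93647410525277 255.1618767558634 187.59526040168237 0.046640485732027746 [[-0.025, -0.994, 0.106, 0.394], [-1.0, 0.024, -0.007, 0.115], [0.005, -0.106, -0.994, 1.42], [0.0, 0.0, 0.0, 1.0]]
0.1 [ 0.27180365 -0.58979958  0.23014487] [[ 9.08225985e-01  4.18479565e-01 -6.43974016e-04]
 [ 4.18480021e-01 -9.08224156e-01  1.83129612e-03]
 [ 1.81487247e-04 -1.93272098e-03 -9.99998116e-01]] [ 0.52723679 -0.6233862  -0.14995196] 0.0187
```

View pics/scene0.png

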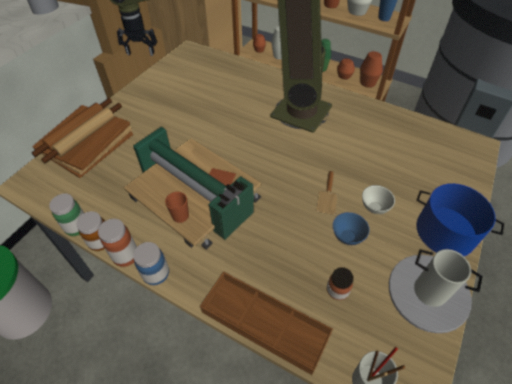

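View pics/top0.png

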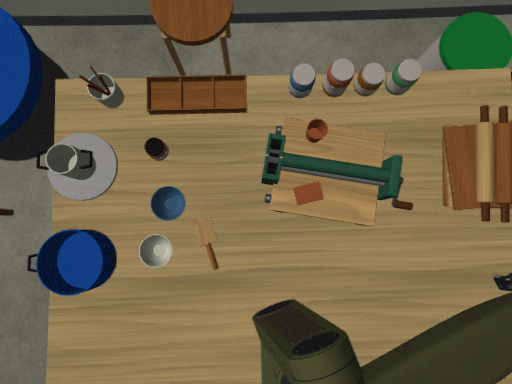

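The scene picture shows the green roller with its wheel housing near (235,205). In the top picture the housing is at about (273,158), the tumbler at (317,130) and the tile at (308,193). I'll enlarge both housings.

```bash
python3 - <<'E'
from h import *
a=cv2.imread("pics/scene0.png")[165:250,195:270]; b=cv2.imread("pics/top0.png")[125:210,240:315]
r=lambda i:cv2.resize(i,(400,453),interpolation=cv2.INTER_CUBIC)
cv2.imwrite("pics/c0.png",np.hstack([r(a),r(b)]))
f=load("top0"); hsv=cv2.cvtColor(f["pixels"],cv2.COLOR_RGB2HSV)
m=cv2.inRange(hsv,(65,90,20),(95,255,255)); m[:,:255]=0;m[:,415:]=0;m[:120]=0;m[215:]=0
n,l,st,c=cv2.connectedComponentsWithStats(m)
for i in range(1,n):
    if st[i,4]>15: print(st[i],c[i])
E
```

```text
[ 262  134  140   66 2462] [338.64256702 168.65028432]
```

View pics/c0.png

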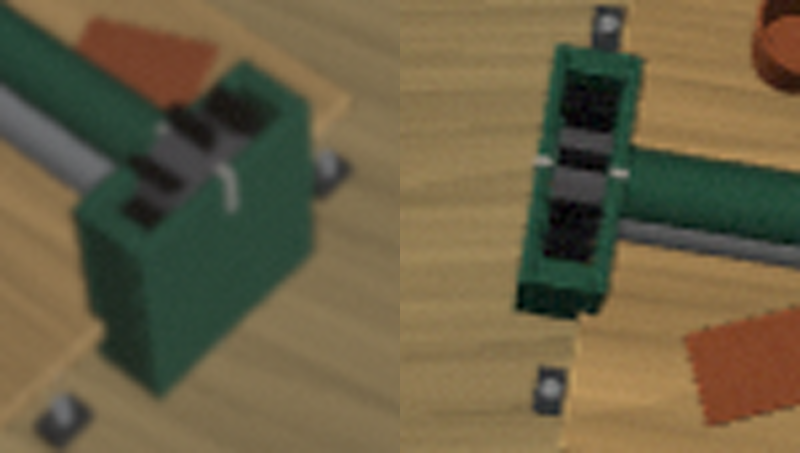

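The crop shows the white pointer marks at top-view pixels (266.3,154.5) and (280.8,157) either side of a black top lobe. The lobes in front and behind are also black, so the wheel is at least three clicks short. Next I compute the pose.

```bash
python3 - <<'E'
from h import *
t=load("top0");s=load("scene0")
g=lambda x,y:(x/5.333+240-.5,y/5.333+125-.5)
C=[onz(t,*g(*p),.15) for p in[(156,47),(245,55),(208,290),(117,283)]]
print(np.round(C,4).tolist(),np.round(np.mean(C,0),4))
M=[onz(t,*g(*p),.153) for p in[(143,160),(220,173)]]
print("marks",np.round(M,4).tolist(),np.round(np.mean(M,0),4))
h=lambda x,y:(x/5.333+195-.5,y/5.333+165-.5)
Ms=[onz(s,*h(*p),.153) for p in[(160,130),(225,170)]]
print("scene marks",np.round(Ms,4).tolist(),np.round(np.mean(Ms,0),4))
# triangulate heights of both marks
for a,b in[((143,160),(225,170)),((220,173),(160,130))]:
    o1,d1=ray(t,*g(*a));o2,d2=ray(s,*h(*b)); k=np.linalg.lstsq(np.c_[d1,-d2],o2-o1,rcond=None)[0]
    p,q=o1+k[0]*d1,o2+k[1]*d2; print("tri",np.round((p+q)/2,4),np.linalg.norm(p-q))
e1=C[0]-C[3]+C[1]-C[2]; print("yaw",np.degrees(np.arctan2(e1[1],e1[0])))
d=M[0]-M[1];print("yaw marks",np.degrees(np.arctan2(-d[0],d[1])))
E
```

```text
[[0.7, 0.0589, 0.15], [0.6939, 0.0067, 0.15], [0.5552, 0.0327, 0.15], [0.5606, 0.0856, 0.15]] [0.6274 0.046  0.15  ]
marks [[0.6322, 0.0685, 0.153], [0.6234, 0.0238, 0.153]] [0.6278 0.0461 0.153 ]
scene marks [[0.6262, 0.0243, 0.153], [0.6326, 0.0711, 0.153]] [0.6294 0.0477 0.153 ]
tri [0.632  0.0694 0.1515] 0.002134008187748623
tri [0.6242 0.0232 0.1501] 0.0007961857043380657
yaw -10.730733165176709
yaw marks -11.12509155374877
```

Call:
step_arm(motion=[[0, 0, 0, 0, 0, 7.1, 0], [0, 0, 0, 0, 0, 7.1, 0], [0, 0, 0, 0, 0, 7.1, 0], [0, 0, 0, 0, 0, 7.1, 0], [0, 0, 0, 0, 0, 7.1, 0], [6, -20, 0, 0, 0, 0, 0], [12, -40, 0, 0, 0, 0, 0], [12, -40, 0, 0, 0, 0, 0]], grip_force=20)

```text
clock: 0.9
tool_pos: [0.3205, -0.4958, 0.2306]
orientation: [[0.983, -0.186, -0.0], [-0.186, -0.983, 0.001], [-0.0, -0.001, -1.0]]
contact_force: [1.2, -0.5, -0.1]
opening: 0.003
grip_force: 0.0
```

Call:
step_arm(motion=[[14, -45, 0, 0, 0, 0, 0], [14, -45, 0, 0, 0, 0, 0], [14, -45, 0, 0, 0, 0, 0], [14, -45, 0, 0, 0, 0, 0], [14, -45, 0, 0, 0, 0, 0], [14, -45, 0, 0, 0, 0, 0], [14, -45, 0, 0, 0, 0, 0], [14, -45, 0, 0, 0, 0, 0]])

```text
clock: 1.7
tool_pos: [0.4974, -0.162, 0.2311]
orientation: [[0.983, -0.184, -0.0], [-0.184, -0.983, 0.0], [-0.0, -0.0, -1.0]]
contact_force: [0.7, -0.3, -0.3]
opening: 0.0
grip_force: 0.0
```

Call:
step_arm(motion=[[14, -45, 0, 0, 0, 0, 0], [14, -45, 0, 0, 0, 0, 0], [14, -45, 0, 0, 0, 0, 0], [12, -35, 0, 0, 0, 0, 0], [8, -20, 0, 0, 0, 0, 0], [0, 0, 0, 0, 0, 0, 0], [0, 0, 0, 0, 0, 0, 0], [0, 0, 0, 0, 0, 0, 0]])

```text
clock: 2.5
tool_pos: [0.593, 0.0098, 0.2311]
orientation: [[0.982, -0.186, -0.001], [-0.186, -0.982, -0.0], [-0.001, 0.0, -1.0]]
contact_force: [0.4, -0.3, -0.4]
opening: -0.001
grip_force: 0.0
```

```bash
cat > rel.py <<'E'
from h import *
s=robot.observe(); R=np.array(s["orientation"]); p=np.array(s["tool_pos"])
y=np.radians(-10.9); F=np.array([np.cos(y),np.sin(y),0]); L=np.array([-F[1],F[0],0]); T=np.array([.6285,.0465,.182])
d=p-T; print("t",s["clock"],"fwd,left,up mm",np.round(1000*np.array([d@F,d@L,d[2]]),1),"tool yaw",np.degrees(np.arctan2(R[1,0],R[0,0])),"z",np.round(R[:,2],3),"f",np.round(s["contact_force"],1),s["opening"])
tgt=T-.022*F; tgt[2]=.172
print("to flick_start in tool mm",np.round(1000*R.T@(tgt-p),1))
E
python3 rel.py; python3 - <<'E'
from h import *
f=snap("scene","s1"); t=snap("top","t1")
r=lambda i:cv2.resize(i,(400,453),interpolation=cv2.INTER_CUBIC)
cv2.imwrite("pics/c1.png",np.hstack([r(cv2.imread("pics/s1.png")[165:250,195:270]),r(cv2.imread("pics/t1.png")[125:210,240:315])]))
E
```

```text
t 2.5 fwd,left,up mm [-27.9 -42.8  49.1] tool yaw -10.747258496011618 z [-0.001 -0.    -1.   ] f [ 0.4 -0.3 -0.4] -0.0007951861134972395
to flick_start in tool mm [  6.1 -42.8  59.1]
```

View pics/c1.png

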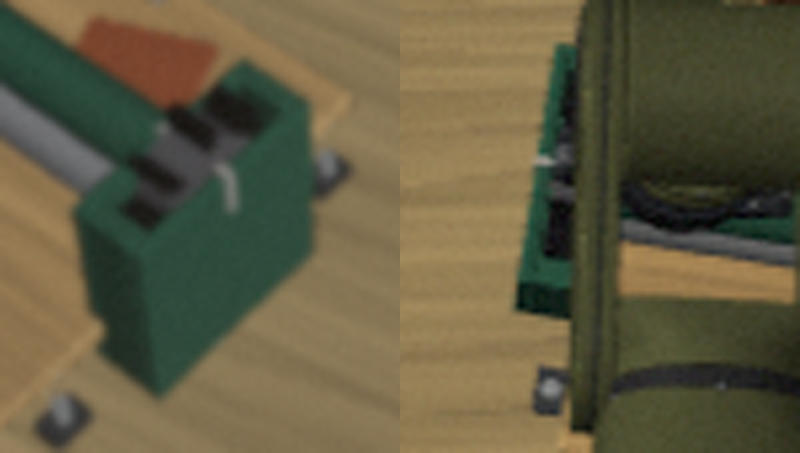

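The wheel looks unchanged and settled, with only black lobes showing. The arm is just short of flick_start, so I lower the fingertip there.

Call:
step_arm(motion=[[2, -14, 0, 0, 0, 0, 0], [2, -15, 0, 0, 0, 0, 0], [2, -14, 0, 0, 0, 0, 0], [0, 0, 10, 0, 0, 0, 0], [0, 0, 20, 0, 0, 0, 0], [0, 0, 19, 0, 0, 0, 0], [0, 0, 10, 0, 0, 0, 0], [0, 0, 0, 0, 0, 0, 0]])

```text
clock: 3.4
tool_pos: [0.6063, 0.0514, 0.1696]
orientation: [[0.982, -0.186, -0.005], [-0.186, -0.982, -0.0], [-0.004, 0.001, -1.0]]
contact_force: [-0.1, 0.7, 1.3]
opening: 0.001
grip_force: 0.0
```

```bash
python3 rel.py
```

```text
t 3.4 fwd,left,up mm [-22.7   0.6 -12.4] tool yaw -10.742945395731008 z [-0.005 -0.    -1.   ] f [-0.1  0.7  1.3] 0.0008600590296994889
to flick_start in tool mm [ 0.7  0.6 -2.4]
```

Call:
step_arm(motion=[[0, 0, -2, 0, 0, 0, 0], [7, 0, 0, 0, 0, 0, 0], [7, 0, 0, 0, 0, 0, 0], [7, 0, 0, 0, 0, 0, 0], [7, 0, 0, 0, 0, 0, 0], [7, 0, 0, 0, 0, 0, 0], [7, 0, 0, 0, 0, 0, 0], [6, 0, 0, 0, 0, 0, 0]])

```text
clock: 4.2
tool_pos: [0.6555, 0.0421, 0.1742]
orientation: [[0.982, -0.187, -0.0], [-0.187, -0.982, -0.0], [-0.0, 0.0, -1.0]]
contact_force: [0.3, 0.1, -0.0]
opening: -0.005
grip_force: 0.0
```

```bash
python3 rel.py
```

```text
t 4.2 fwd,left,up mm [27.4  0.8 -7.8] tool yaw -10.768713631691247 z [-0. -0. -1.] f [ 0.3  0.1 -0. ] -0.0046923268504854045
to flick_start in tool mm [-49.4   0.7   2.2]
```

Call:
step_arm(motion=[[0, 0, -15, 0, 0, 0, 0], [0, 0, -20, 0, 0, 0, 0], [-10, 0, 0, 0, 0, 0, 0], [-15, 0, 0, 0, 0, 0, 0], [-15, 0, 0, 0, 0, 0, 0], [-9, 0, 0, 0, 0, 0, 0], [0, 0, 0, 0, 0, 0, 0], [0, 0, 0, 0, 0, 0, 0]])

```text
clock: 5.0
tool_pos: [0.6066, 0.0515, 0.2095]
orientation: [[0.982, -0.187, 0.001], [-0.187, -0.982, -0.0], [0.001, -0.0, -1.0]]
contact_force: [-0.2, -0.5, 0.4]
opening: 0.003
grip_force: 0.0
```

```bash
python3 rel.py; cat > look.py <<'E'
import sys
from h import *
k=sys.argv[1]; snap("scene","s"+k)
cv2.imwrite(f"pics/c{k}.png",cv2.resize(cv2.imread(f"pics/s{k}.png")[155:250,185:280],(500,500),interpolation=cv2.INTER_CUBIC))
E
python3 look.py 2
```

```text
t 5.0 fwd,left,up mm [-22.4   0.8  27.5] tool yaw -10.750468677594625 z [ 0.001 -0.    -1.   ] f [-0.2 -0.5  0.4] 0.0029856474114502637
to flick_start in tool mm [ 0.4  0.8 37.5]
```

View pics/c2.png

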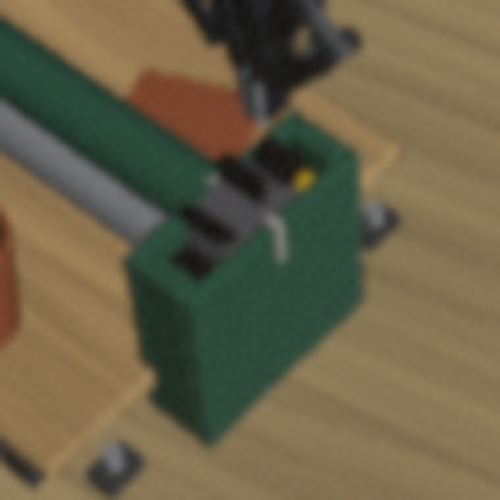

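The yellow lobe now shows at crop pixel (303,180), with a black lobe at the pointer (240,178). I'll check whether the yellow patch matches the lobe position one click behind.

```bash
cat > lobes.py <<'E'
import sys
from h import *
f=load("s"+sys.argv[1]); y=np.radians(-10.9); F=np.array([np.cos(y),np.sin(y),0]); L=np.array([-F[1],F[0],0]); T=np.array([.6285,.0465,.130])
for a in(-90,-67,-45,-22,0,22,45):
    r=np.radians(a); c=T+.047*(F*np.sin(r)+np.array([0,0,np.cos(r)]))
    print(a,*[np.round(proj(f,c+L*w),1) for w in(-.015,0,.015)])
hsv=cv2.cvtColor(f["pixels"],cv2.COLOR_RGB2HSV)
for n,lo,hi in(("yellow",(22,140,70),(35,255,255)),("red",(0,190,70),(6,255,255))):
    m=cv2.inRange(hsv,lo,hi)[170:215,210:252]; ys,xs=np.nonzero(m); print(n,len(xs),(xs.mean()+210,ys.mean()+170,xs.min()+210,xs.max()+210,ys.min()+170,ys.max()+170) if len(xs) else "")
E
python3 lobes.py 2
```

```text
-90 [237.6 185.4] [241.1 187.8] [244.8 190.3]
-67 [236.5 182.3] [240.1 184.7] [243.8 187.2]
-45 [234.  181.1] [237.7 183.5] [241.4 186. ]
-22 [230.3 181.9] [234.  184.3] [237.8 186.9]
0 [226.2 184.6] [229.9 187.1] [233.7 189.7]
22 [222.1 188.8] [225.9 191.4] [229.6 194. ]
45 [218.7 194.2] [222.4 196.8] [226.2 199.5]
yellow 11 (np.float64(242.1818181818182), np.float64(188.45454545454544), np.int64(241), np.int64(244), np.int64(187), np.int64(190))
red 0
```

The black patch at (275,155) is the lobe at -45°, and the yellow patch matches -90°. Yellow is therefore two clicks away, with the wheel at -2.36. I flick again and check after each one.

Call:
step_arm(motion=[[0, 0, 12, 0, 0, 0, 0], [0, 0, 15, 0, 0, 0, 0], [0, 0, 9, 0, 0, 0, 0], [0, 0, 0, 0, 0, 0, 0], [7, 0, 0, 0, 0, 0, 0], [7, 0, 0, 0, 0, 0, 0], [7, 0, 0, 0, 0, 0, 0], [7, 0, 0, 0, 0, 0, 0]])

```text
clock: 5.85
tool_pos: [0.6356, 0.046, 0.1741]
orientation: [[0.982, -0.187, 0.002], [-0.187, -0.982, -0.0], [0.002, -0.0, -1.0]]
contact_force: [-0.1, 0.8, 0.8]
opening: 0.002
grip_force: 0.0
```

Call:
step_arm(motion=[[7, 0, 0, 0, 0, 0, 0], [7, 0, 0, 0, 0, 0, 0], [6, 0, 0, 0, 0, 0, 0], [0, 0, 0, 0, 0, 0, 0], [0, 0, -15, 0, 0, 0, 0], [0, 0, -20, 0, 0, 0, 0], [-10, 0, 0, 0, 0, 0, 0], [-15, 0, 0, 0, 0, 0, 0]])

```text
clock: 6.65
tool_pos: [0.6293, 0.0472, 0.2098]
orientation: [[0.982, -0.187, 0.002], [-0.187, -0.982, 0.0], [0.002, -0.0, -1.0]]
contact_force: [-0.6, 0.0, -0.6]
opening: 0.0
grip_force: 0.0
```

Call:
step_arm(motion=[[-15, 0, 0, 0, 0, 0, 0], [-8, 0, 0, 0, 0, 0, 0], [0, 0, 0, 0, 0, 0, 0], [0, 0, 0, 0, 0, 0, 0], [0, 0, 0, 0, 0, 0, 0], [0, 0, 0, 0, 0, 0, 0], [0, 0, 0, 0, 0, 0, 0], [0, 0, 0, 0, 0, 0, 0]])

```text
clock: 7.45
tool_pos: [0.6069, 0.0514, 0.2082]
orientation: [[0.982, -0.187, -0.0], [-0.187, -0.982, 0.0], [-0.0, 0.0, -1.0]]
contact_force: [0.1, 0.1, 0.4]
opening: -0.001
grip_force: 0.0
```

```bash
python3 rel.py;python3 look.py 3; python3 lobes.py 3|tail -2
```

```text
t 7.45 fwd,left,up mm [-22.1   0.7  26.2] tool yaw -10.767235434197714 z [-0.  0. -1.] f [0.1 0.1 0.4] -0.0005559554359007182
to flick_start in tool mm [ 0.2  0.7 36.2]
yellow 67 (np.float64(237.29850746268656), np.float64(184.73134328358208), np.int64(233), np.int64(243), np.int64(180), np.int64(189))
red 0
```

View pics/c3.png

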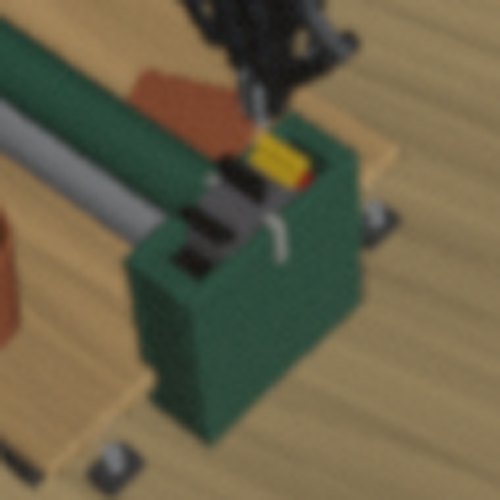

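Yellow is now one click behind, at (237.3,184.7) in the frame, as predicted for -45°, with a bit of red behind it. One more flick should bring yellow to the pointer.

Call:
step_arm(motion=[[0, 0, 12, 0, 0, 0, 0], [0, 0, 15, 0, 0, 0, 0], [0, 0, 8, 0, 0, 0, 0], [0, 0, 0, 0, 0, 0, 0], [7, 0, 0, 0, 0, 0, 0], [7, 0, 0, 0, 0, 0, 0], [7, 0, 0, 0, 0, 0, 0], [7, 0, 0, 0, 0, 0, 0]])

```text
clock: 8.3
tool_pos: [0.6355, 0.046, 0.174]
orientation: [[0.982, -0.187, 0.002], [-0.187, -0.982, -0.0], [0.002, -0.0, -1.0]]
contact_force: [-0.4, -0.1, -0.3]
opening: -0.0
grip_force: 0.0
```

Call:
step_arm(motion=[[7, 0, 0, 0, 0, 0, 0], [7, 0, 0, 0, 0, 0, 0], [6, 0, 0, 0, 0, 0, 0], [0, 0, 0, 0, 0, 0, 0], [0, 0, -15, 0, 0, 0, 0], [0, 0, -20, 0, 0, 0, 0], [-10, 0, 0, 0, 0, 0, 0], [-15, 0, 0, 0, 0, 0, 0]])

```text
clock: 9.1
tool_pos: [0.6293, 0.0473, 0.2098]
orientation: [[0.982, -0.187, 0.002], [-0.187, -0.982, 0.0], [0.002, -0.0, -1.0]]
contact_force: [-0.9, -0.1, -0.5]
opening: -0.001
grip_force: 0.0
```

Call:
step_arm(motion=[[-15, 0, 0, 0, 0, 0, 0], [-8, 0, 0, 0, 0, 0, 0], [0, 0, 0, 0, 0, 0, 0], [0, 0, 0, 0, 0, 0, 0], [0, 0, 0, 0, 0, 0, 0], [0, 0, 0, 0, 0, 0, 0], [0, 0, 0, 0, 0, 0, 0], [0, 0, 0, 0, 0, 0, 0]])

```text
clock: 9.9
tool_pos: [0.6069, 0.0514, 0.2082]
orientation: [[0.982, -0.187, -0.0], [-0.187, -0.982, 0.0], [-0.0, 0.0, -1.0]]
contact_force: [0.8, -0.7, -0.2]
opening: 0.001
grip_force: 0.0
```

```bash
python3 rel.py;python3 look.py 4; python3 lobes.py 4|tail -2
```

```text
t 9.9 fwd,left,up mm [-22.1   0.7  26.2] tool yaw -10.766878942405711 z [-0.  0. -1.] f [ 0.8 -0.7 -0.2] 0.0012576396169122974
to flick_start in tool mm [ 0.1  0.7 36.2]
yellow 46 (np.float64(230.80434782608697), np.float64(188.3695652173913), np.int64(226), np.int64(235), np.int64(185), np.int64(192))
red 42 (np.float64(237.76190476190476), np.float64(185.1904761904762), np.int64(234), np.int64(242), np.int64(182), np.int64(188))
```

View pics/c4.png

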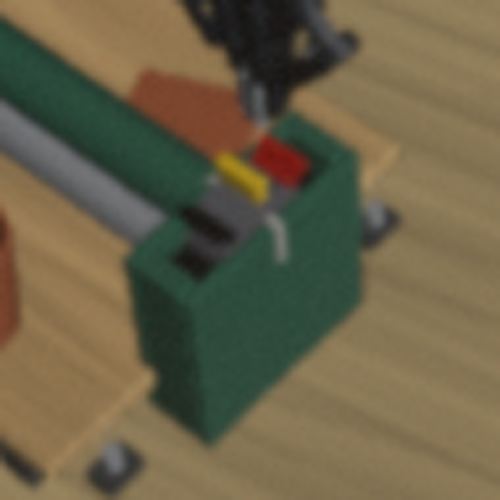

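Yellow now rests at the pointer (230.8,188.4), with red one click behind (237.8,185.2). I make the last flick and then raise the hand clear.

Call:
step_arm(motion=[[0, 0, 12, 0, 0, 0, 0], [0, 0, 15, 0, 0, 0, 0], [0, 0, 8, 0, 0, 0, 0], [0, 0, 0, 0, 0, 0, 0], [7, 0, 0, 0, 0, 0, 0], [7, 0, 0, 0, 0, 0, 0], [7, 0, 0, 0, 0, 0, 0], [7, 0, 0, 0, 0, 0, 0]])

```text
clock: 10.75
tool_pos: [0.6355, 0.046, 0.1741]
orientation: [[0.982, -0.187, 0.002], [-0.187, -0.982, -0.0], [0.002, -0.0, -1.0]]
contact_force: [-0.2, 0.1, -0.4]
opening: 0.001
grip_force: 0.0
```

Call:
step_arm(motion=[[7, 0, 0, 0, 0, 0, 0], [7, 0, 0, 0, 0, 0, 0], [6, 0, 0, 0, 0, 0, 0], [0, 0, 0, 0, 0, 0, 0], [0, 0, -15, 0, 0, 0, 0], [0, 0, -20, 0, 0, 0, 0], [0, 0, -20, 0, 0, 0, 0], [-15, 0, -20, 0, 0, 0, 0]])

```text
clock: 11.55
tool_pos: [0.6397, 0.0451, 0.2504]
orientation: [[0.982, -0.187, 0.002], [-0.187, -0.982, -0.0], [0.002, -0.0, -1.0]]
contact_force: [0.1, 0.8, -0.8]
opening: -0.004
grip_force: 0.0
```

Call:
step_arm(motion=[[-25, 0, 0, 0, 0, 0, 0], [-25, 0, 0, 0, 0, 0, 0], [-15, 0, 0, 0, 0, 0, 0], [0, 0, 0, 0, 0, 0, 0], [0, 0, 0, 0, 0, 0, 0], [0, 0, 0, 0, 0, 0, 0], [0, 0, 0, 0, 0, 0, 0], [0, 0, 0, 0, 0, 0, 0]])

```text
clock: 12.35
tool_pos: [0.5757, 0.0573, 0.2481]
orientation: [[0.982, -0.187, -0.0], [-0.187, -0.982, -0.0], [-0.0, 0.0, -1.0]]
contact_force: [0.7, -0.3, -0.7]
opening: -0.002
grip_force: 0.0
```

```bash
python3 rel.py;python3 look.py 5; python3 lobes.py 5|tail -2
```

```text
t 12.35 fwd,left,up mm [-53.9   0.6  66.1] tool yaw -10.772953813342745 z [-0. -0. -1.] f [ 0.7 -0.3 -0.7] -0.001815971170028494
to flick_start in tool mm [31.9  0.7 76.1]
yellow 47 (np.float64(223.61702127659575), np.float64(197.36170212765958), np.int64(218), np.int64(229), np.int64(194), np.int64(201))
red 25 (np.float64(230.2), np.float64(187.76), np.int64(227), np.int64(234), np.int64(185), np.int64(191))
```

View pics/c5.png

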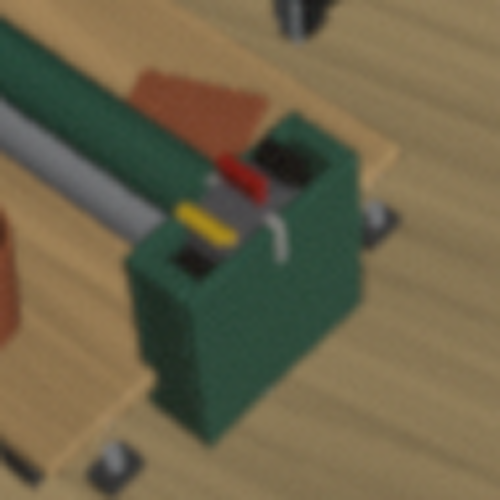

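Red now stands at the pointer (230.2,187.8), yellow is one click past it, and the hand is clear.

```bash
python3 -c "
from plant import robot
print(robot.job_done())"
```

```text
the job is handed in; nothing more can be done
None
```

The red lobe stands at the white pointer marks after four single-click flicks, with yellow resting there before the last one; the job was handed in at about 12.4 s with the hand clear of the machine.

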